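# Tip the reverb pedal onto its feet and try its footswitch

## Task

The larger pedal was left standing on its long side after its base plate was screwed on. Push it over, on the spot, so that it lies on its rubber feet with the knobs and footswitch facing up, then press its footswitch all the way down with your fingertips and let it spring back. Only push: do not pick the pedal up or drag it away, never let it roll onto its knobs, and leave everything else on the table where it is.

Things in the scene. Friction and masses are not known exactly. Their poses are not given: they have to be found in the camera images.
- pedal: The larger pedal: grey aluminium box 120 x 94 x 46 mm, about 0.45 kg, at first standing on a long narrow side, 94 mm high. Origin: centre of that side, on the table. Axes at first: z up (0..94 mm), y along its length (+-60), x through its thickness (+-23). Control face at x = -23 mm, base plate with four 4 mm rubber feet at x = +23 mm. On its feet its x axis points straight down.
- push_spot (a point): Point on the control face (pedal frame x = -23, y = 2, z = 84 mm), 10 mm below the top edge at first. Pushed here towards the pedal's +x, it tips about its lower base-plate edge, passes its balance at about 25 degrees, then falls onto its feet by itself. The face is bare from y = -26 to +30 mm.
- middle_knob (a point): Top of the middle one of three black knobs (17 mm wide, 13 mm high) that stand in a row on the control face at pedal frame y = 41 mm, z = 19, 47 and 75 mm. With the pedal on its feet the control face is level, 50 mm above the table, and the knob tops are at 63 mm.
- pedal_tip_edge (a point): Middle of the pedal's lower base-plate edge at the start (pedal frame x = +23, y = 0, z = 0 mm), on the table; the edge it tips about. It ends 4 mm above the table, at the rim of the lying pedal.
- footswitch_top (a point): Centre of the top of the footswitch: a steel plunger 15 mm across that stands 16 mm out of the control face; 66 mm above the table when the pedal lies on its feet. It is pressed square into the face (the pedal's +x).
- footswitch (a joint): Footswitch travel in m: 0 released, 0.005 fully down. A spring returns it; it starts to move at about 1.7 N and needs 6 N fully down.
- pick_bowl: Bystander: white ceramic pick bowl, 90 mm across, 40 mm high, standing beside the spot where the pedal lands, on one side of it. Origin: centre of its underside.
- mini_pedal: Bystander: small aluminium pedal 90 x 46 mm, 51 mm high with its one knob, already on its feet, standing beside the spot where the pedal lands, on the other side. Origin: centre of its underside; x along its 90 mm length.
- hex_key: Bystander: small steel L-shaped hex key, 65 x 22 mm, 6 mm thick, lying beyond the spot where the pedal lands. Origin: near its middle, at table height.
- parts_tray: Bystander: open green plastic parts tray 140 x 200 mm, 30 mm high. Origin: centre of its underside.
- capo: Bystander: chrome capo lying flat, 75 x 35 mm, 12 mm high. Origin: near its middle, at table height.
- screwdriver: Bystander: screwdriver 160 mm long, lying on the table along its x.
- screw_jar: Bystander: closed glass jar of 60 mm diameter, 70 mm high. Origin: centre of its underside.
Not all that is in view belongs to the job. Leave any red look-alike of the pedal alone.

How it is judged:
By the outcome, as a careful person would: the job done as asked, in the order asked, and still so for the second after the job is handed in, with the robot touching nothing.
It also fails if it takes over 34 s, if anything falls off the work surface, if the arm or the gripper's body presses on something with over 40 N, if the wrist force passes 120 N, or if a joint passes its speed limit or range.

## Robot

A 7-joint arm with a two-finger parallel gripper is mounted at the origin on the work surface. World frame = base frame: x ahead of the robot, y to its left, z up, the work surface at z = 0. Lengths are in mm, angles in rad, forces in N, time in s.
With the tool pointing down it reaches from about 400 to 875 mm from the base axis. Payload 6.5 kg.
Tool frame: the origin (TCP) lies on the centre line of the jaws, within the pads' length; the fingertips stand 19 mm ahead of it and the grasp point (between the pads) is the TCP; z points along the fingers, y is the direction in which the jaws open and shut (so a half turn about z gives the same grasp; the last joint's range is limited). The gripper opens to 85 mm and grips with 20 to 120 N. Pads are 22 mm wide; open, the fingers measure 114 mm over their backs; the gripper's body (76 mm by 85 mm) begins 54 mm behind the grasp point. The pads swing forward as they close: fully open they stand 13 mm farther back than shut.
Start: joints at [-1.248, 0.536, -0.004, 1.538, 0.003, 1.067, -0.071], TCP at [246.395, 601.481, 250.29] pointing down, gripper open.
Joint ranges: [-2.7, 2.7], [-0.37, 2.16], [-1.27, 1.26], [0.24, 2.4], [-1.31, 4.45], [0.19, 1.91], [-2.76, 2.76]. Speed limits (rad/s): [2.39, 2.39, 3.14, 3.14, 3.14, 3.14, 3.14].

## Interface

Orientations are given as a rotation vector (axis times angle).
In Python, from bench import state, grab_frame, calibration, hand_in gives the robot as it stands.
- The arm moves only by the tool servo_tool, never from a script. Its argument "moves" is one flat list of numbers, 7 for each row, row after row: the opening, from 0 (shut) to 1 (fully open), then the shift along the tool's x, y, z in mm, then the turn, a rotation vector about the tool's x, y, z in degrees. A call has 1 to 12 rows; each row shifts and turns the commanded pose from where the row before left it, along the tool's axes as they then stand; what a row does not reach is not made up. A row lasts 1/8 s, in which the tool goes at most 62.5 mm and 10.7 degrees, less where a joint would pass 70% of its speed; a pose out of reach is approached as far as the arm can. A call is refused whole if a number of a shift passes 62.5 or a number of a turn 10.7, either way. A call with a gripper value outside its range is refused whole. The fingers move at their own pace and stop on an object; "force" is the grip in N (left out, the last holds). Time passes only in rows, so rows that do not move let the fingers close. It gives the time, the measured TCP pose, the force and the opening at its end, in the units of the state.
- state(): the state, without advancing time (a new reading comes with each control period).
- grab_frame(name): name is "side" or "top"; returns the picture (400x640x3 uint8, blue, green, red); there is no depth.
- calibration(name): a dict with "K" (3x3 intrinsics, pixels), "dist_coeffs" ([k1, k2, p1, p2, k3] as OpenCV has them; the pictures are not rectified), "R" (3x3) and "t" (3): a world point X has camera coordinates R X + t. Camera axes: x right, y down, z forward; pixel columns grow to the right and rows downward; lengths in mm; the calibration is good to about 2 mm. A picture is of the moment at which its call begins. calibration takes no time and is no camera call.
- hand_in(): hands the job in, once; it reports no verdict.
The state is a dict: "time": time; "q": joint angles; "qd": joint speeds; "joint_torque": joint torques, N m; "eef_pos": TCP position; "eef_rot": TCP orientation; "force": force on the tool from outside, world axes, zero at the start; "moment": the same for the moment, N m; "gripper_width": finger opening in mm.
Only numpy, scipy, OpenCV 4.12 (cv2) and the standard library are available. Lean on these libraries where they do the work, as an engineer would, in place of code of your own. Each camera call takes 0.05 s, during which the arm holds its last target. There are 200 camera calls.

## Working session

There is one attempt and no reset: what is moved stays moved. The work goes in short steps, Python scripts to look and compute and a tool call to move; the robot and the scene stay as the last step left them, time stands still between calls to the robot, and variables do not carry over. Pictures are saved under pics/ and viewed, about 8 in all and at most 12, crops included, and the job is handed in when it is done.

Besides the shell and the picture viewer there is one more tool, called after ">>>" by a JSON object that holds its "method" and its "body". servo_tool: Moves the arm, as the interface text tells. Its arguments: {"type":"object","properties":{"moves":{"type":"array"},"force":{"type":"number"}},"required":["moves"]}

```bash
mkdir -p pics
cat > h.py <<'E'
import numpy as np, cv2
from bench import state, grab_frame, calibration, hand_in
def ray(name,uv):
    c=calibration(name);R=np.array(c["R"]);t=np.array(c["t"]).ravel()
    p=cv2.undistortPoints(np.array([[uv]],float),np.array(c["K"]),np.array(c["dist_coeffs"]))[0,0]
    return -R.T@t, R.T@np.array([p[0],p[1],1.])
def onz(name,uv,z):
    o,d=ray(name,uv); return o+d*(z-o[2])/d[2]
def proj(name,X):
    c=calibration(name)
    return cv2.projectPoints(np.array(X,float).reshape(-1,3),cv2.Rodrigues(np.array(c["R"]))[0],np.array(c["t"],float),np.array(c["K"]),np.array(c["dist_coeffs"]))[0][:,0]
def tri(a,b):
    (o1,d1),(o2,d2)=ray("top",a),ray("side",b)
    s=np.linalg.lstsq(np.c_[d1,-d2],o2-o1,rcond=None)[0]
    p,q=o1+d1*s[0],o2+d2*s[1]; return (p+q)/2,np.linalg.norm(p-q)
E
python3 - <<'E'
from h import *
for n in("top","side"):
    im=grab_frame(n); cv2.imwrite(f"pics/{n}0.png",im)
    print(n,ray(n,(320,200)))
print(state())
E
```

```text
top (array([ 396.43623857,  -24.22567416, 1173.64656425]), array([ 0.13813735,  0.02612405, -0.99019443]))
side (array([  251.2703127 , -1341.03820012,   973.77216508]), array([ 0.16902306,  0.81218059, -0.55843315]))
{'time': 0.1, 'q': array([-1.24824144,  0.53707548, -0.00446103,  1.53877604,  0.00265636,
        1.06726904, -0.07122867]), 'qd': array([ 0.0012874 , -0.00099644, -0.00136047, -0.0013055 ,  0.00046914,
        0.00032119,  0.00035003]), 'joint_torque': array([ 2.61761139e-03, -5.84558666e+01,  1.05212454e+00, -2.59773695e+01,
        1.26461755e-02,  4.51513304e-03,  7.21425693e-06]), 'eef_pos': array([246.1852725 , 601.00299266, 249.50946471]), 'eef_rot': array([-6.06650498e-01, -3.08231465e+00,  2.38087229e-03]), 'force': array([ 0.32742349,  0.1594711 , -0.80279382]), 'moment': array([-0.03264288, -0.02883081,  0.02083509]), 'gripper_width': 85.45334171084949}
```

View pics/top0.png

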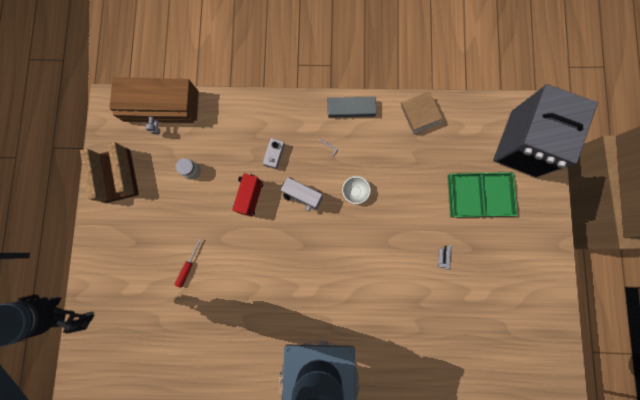

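View pics/side0.png

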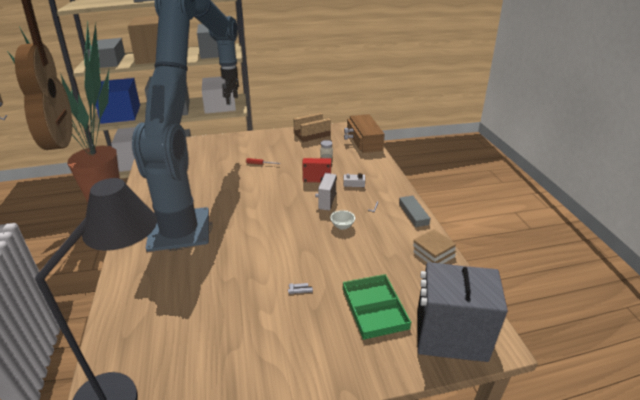

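Top view: pedal at about (302,193), its control face toward the robot (knob at (288,197), footswitch at (308,208)). The red decoy is at (247,194), bowl at (356,190), mini pedal at (274,153) and hex key at (329,147). I'll zoom in next.

Run:
```python
from h import *
t=cv2.imread("pics/top0.png")[125:225,225:385]; s=cv2.imread("pics/side0.png")[140:240,290:450]
a=cv2.resize(t,None,fx=5,fy=3*5/3,interpolation=cv2.INTER_CUBIC);b=cv2.resize(s,None,fx=5,fy=5,interpolation=cv2.INTER_CUBIC)
cv2.imwrite("pics/t1.png",a);cv2.imwrite("pics/s1.png",b)
```

```text
(no output)
```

View pics/t1.png

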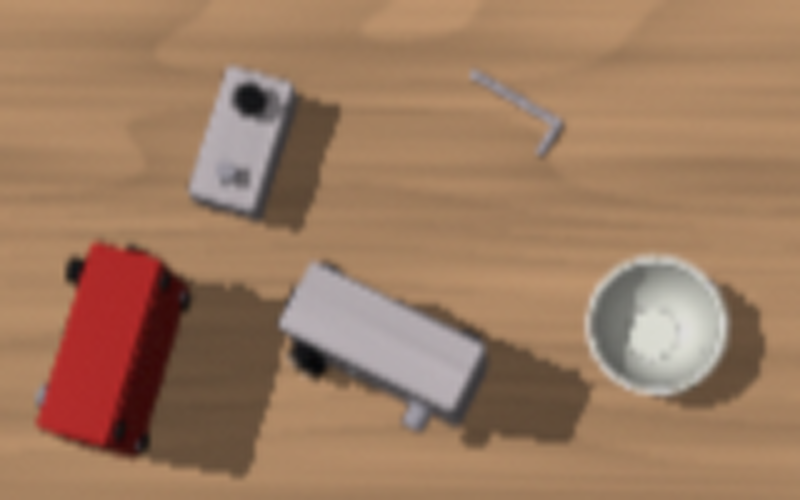

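View pics/s1.png

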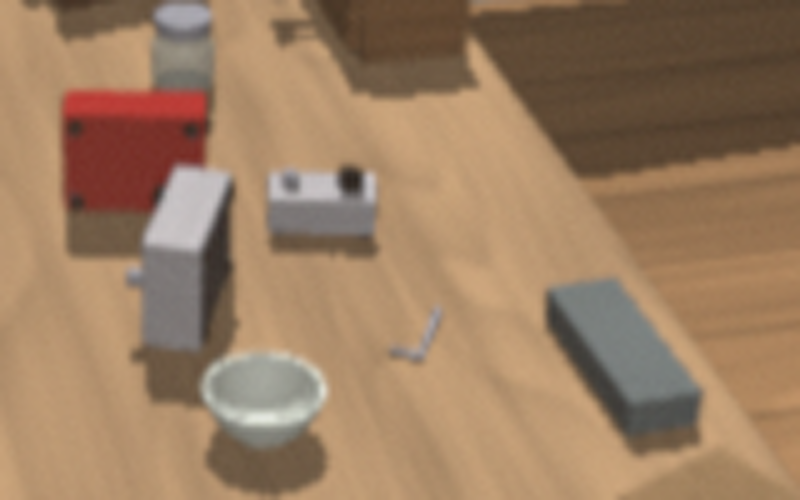

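Run:
```python
from h import *
np.set_printoptions(precision=1,suppress=True)
T=lambda u,v:(225+u/5-.4,125+v/5-.4); S=lambda u,v:(290+u/5-.4,140+v/5-.4)
c=[(318,263),(485,347),(457,415),(283,325)] # FL FR NR NL
P=np.array([onz("top",T(*p),94) for p in c]);print(P)
print("sides",[np.linalg.norm(P[i]-P[(i+1)%4]) for i in range(4)],"c",P.mean(0))
# triangulation of corners with side view
for t,s in zip(c,[(232,175),(202,248),(144,243),(176,166)]): print(*tri(T(*t),S(*s)))
ey=((P[0]-P[1])+(P[3]-P[2]));ey/=np.linalg.norm(ey);print("ey",ey,np.degrees(np.arctan2(-ey[0],ey[1])))
print("fsw",tri(T(412,417),S(132,278)))
print("bowl",onz("top",T(657,325),40),"mini",[onz("top",T(*p),38)[:2] for p in((228,68),(293,83),(262,212),(190,195))],"hex",[onz("top",T(*p),3)[:2] for p in((475,75),(560,125),(542,155))])
print("red",[onz("top",T(*p),94)[:2] for p in((95,243),(165,265),(110,450),(40,425))])
```

```text
[[615.6 102.4  94. ]
 [565.4  -0.2  94. ]
 [523.8  15.8  94. ]
 [577.  122.4  94. ]]
sides [np.float64(114.22440969204212), np.float64(44.63868131084105), np.float64(119.1118685935056), np.float64(43.46748185654028)] c [570.4  60.1  94. ]
[616.2 102.5  92.6] 0.8242323878548724
[566.9  -0.5  95. ] 3.248119269065708
[525.7  15.5  95. ] 4.011330809703465
[576.3 122.4  94.7] 1.043631543733029
ey [0.4 0.9 0. ] -26.271760625001157
fsw (array([526.1,  46.1,  44.6]), np.float64(3.5945707504602256))
bowl [ 589.8 -108.    40. ] mini [array([755. , 171.6]), array([745.7, 129. ]), array([659.7, 146.1]), array([670.2, 192.8])] hex [array([763.8,  12. ]), array([730.2, -45.4]), array([709.5, -33.7])]
red [array([625.8, 238.8]), array([612.8, 195.5]), array([499.3, 223.6]), array([513.7, 266.3])]
```

>>> {"method": "servo_tool", "body": {"moves": [0, -35, -31, 0, 0, 0, 0, 0, -35, -31, 0, 0, 0, 0, 0, -35, -31, 0, 0, 0, 0, 0, -35, -31, 0, 0, 0, 0, 0, -35, -31, 0, 0, 0, 0, 0, -35, -31, 0, 0, 0, 0, 0, -35, -31, 0, 0, 0, 0, 0, -35, -31, 0, 0, 0, 0, 0, -35, -31, 0, 0, 0, 0, 0, -35, -31, 0, 0, 0, 0, 0, -35, -31, 0, 0, 0, 0, 0, -35, -31, 0, 0, 0, 4], "force": 40}}

```text
time: 1.6
eef_pos: [494.3, 96.6, 250.2]
eef_rot: [-0.716, -3.059, 0.0]
force: [1.1, 0.2, -0.0]
gripper_width: -0.1
```

>>> {"method": "servo_tool", "body": {"moves": [0, 0, 3, 50, 0, 0, 0, 0, 0, 0, 50, 0, 0, 0, 0, 0, 0, 50, 0, 0, 0, 0, -20, 0, 0, 0, 0, 0, 0, -15, 0, 0, 0, 0, 0, 0, 0, 0, 0, 0, 0, 0]}}

```text
time: 2.35
eef_pos: [528.2, 84.6, 100.9]
eef_rot: [0.716, 3.057, 0.001]
force: [0.4, 0.5, -0.3]
gripper_width: -0.1
```

Run:
```python
from h import *
t=grab_frame("top")[125:225,225:385]; s=grab_frame("side")[140:220,290:450]
cv2.imwrite("pics/c2.png",cv2.resize(np.vstack([t[10:],s[:60]]),None,fx=4,fy=4,interpolation=cv2.INTER_CUBIC)); print(state()["eef_pos"])
```

```text
[526.76246511  85.46178229 100.77808748]
```

View pics/c2.png

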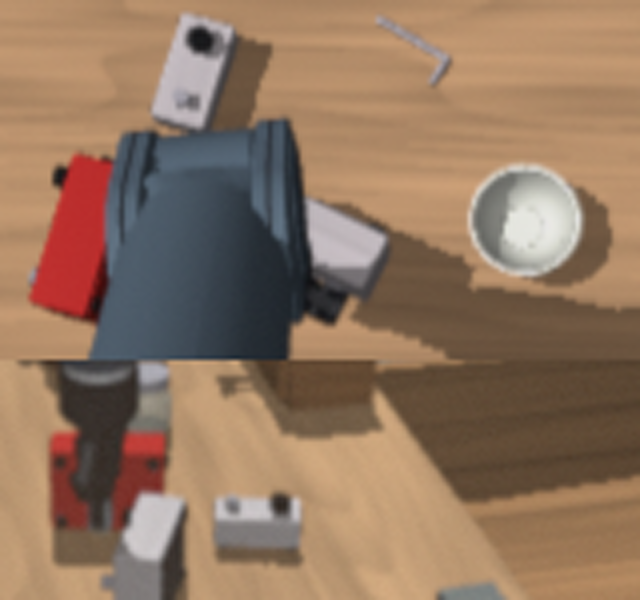

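Both views agree: the shut fingers are just short of the control face, and the pedal hasn't moved. Now pushing along the tool's -x.

>>> {"method": "servo_tool", "body": {"moves": [0, -5, 0, 0, 0, 0, 0, 0, -5, 0, 0, 0, 0, 0, 0, -5, 0, 0, 0, 0, 0, 0, -5, 0, 0, 0, 0, 0, 0, -5, 0, 0, 0, 0, 0]}}

```text
time: 3.08
eef_pos: [549.2, 74.3, 100.2]
eef_rot: [-0.714, -3.059, -0.0]
force: [-0.8, 0.8, 1.0]
gripper_width: -0.1
```

>>> {"method": "servo_tool", "body": {"moves": [0, -4, 0, 0, 0, 0, 0, 0, -4, 0, 0, 0, 0, 0, 0, -4, 0, 0, 0, 0, 0, 0, -4, 0, 0, 0, 0, 0]}}

```text
time: 3.58
eef_pos: [563.9, 66.9, 100.3]
eef_rot: [0.714, 3.059, -0.0]
force: [-0.9, 0.4, 1.8]
gripper_width: -0.1
```

Run:
```python
from h import *
t=grab_frame("top")[125:225,225:385]; s=grab_frame("side")[140:220,290:450]
cv2.imwrite("pics/c3.png",cv2.resize(np.vstack([t[10:],s[:80]]),None,fx=3,fy=3,interpolation=cv2.INTER_CUBIC)); print(state()["eef_pos"],state()["force"])
```

```text
[564.10441812  66.63073022 100.30195838] [-0.24080647  0.40056783 -0.86527551]
```

View pics/c3.png

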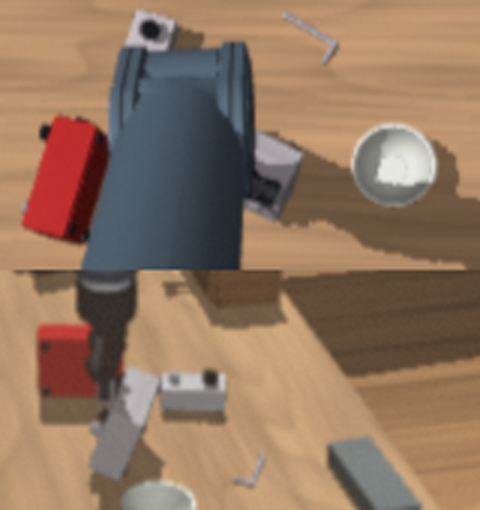

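The side view shows the pedal tipping cleanly, about 22° so far and turning about its lower edge. I'll push a little further to pass the balance point.

>>> {"method": "servo_tool", "body": {"moves": [0, -5, 0, 0, 0, 0, 0, 0, -5, 0, 0, 0, 0, 0, 0, -5, 0, 0, 0, 0, 0, 0, 0, 0, 0, 0, 0, 0, 0, 0, 0, 0, 0, 0, 0, 0, 0, 0, -20, 0, 0, 0, 0, 0, 0, -50, 0, 0, 0]}}

```text
time: 4.55
eef_pos: [574.9, 60.5, 169.0]
eef_rot: [-0.712, -3.055, 0.003]
force: [1.8, 0.6, 0.6]
gripper_width: -0.1
```

>>> {"method": "servo_tool", "body": {"moves": [0, 50, 0, -30, 0, 0, 0, 0, 60, 0, 0, 0, 0, 0, 0, 60, 0, 0, 0, 0, 0]}}

```text
time: 4.92
eef_pos: [423.0, 136.6, 200.7]
eef_rot: [0.714, 3.059, 0.002]
force: [0.5, 2.9, 0.2]
gripper_width: -0.4
```

Run:
```python
from h import *
t=grab_frame("top")[125:225,225:385]; s=grab_frame("side")[140:220,290:450]
cv2.imwrite("pics/c4.png",cv2.resize(np.vstack([t[0:],s[:50]]),None,fx=4,fy=4,interpolation=cv2.INTER_CUBIC)); print(state()["eef_pos"],state()["force"])
```

```text
[418.36722887 138.06992697 199.69130863] [ 1.17893076 -0.36761971  0.76182533]
```

View pics/c4.png

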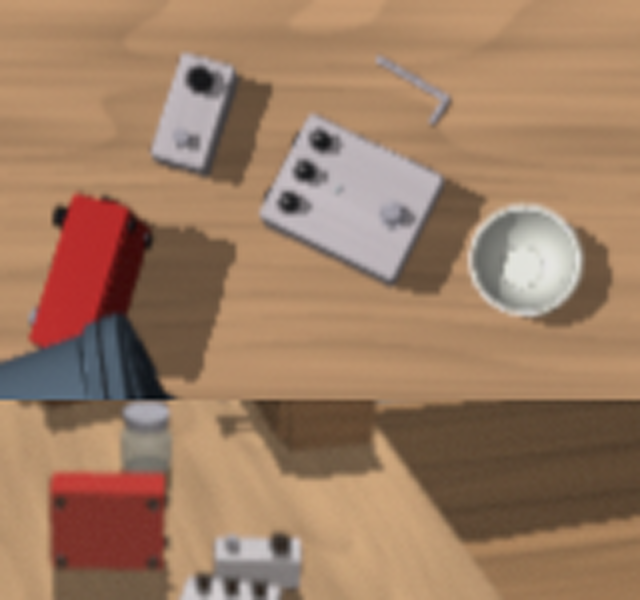

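The pedal lies flat with knobs and footswitch up, and the bowl, mini pedal and hex key look unmoved. Next I'll find the footswitch top in both views.

Run:
```python
from h import *
np.set_printoptions(precision=1,suppress=True)
t=grab_frame("top");s=grab_frame("side")
T=lambda u,v:(225+u/4-.4,125+v/4-.4)
P=np.array([onz("top",T(*p),50) for p in((313,115),(442,180),(392,275),(262,213))]);c=P.mean(0);print(P,c,[np.linalg.norm(P[i]-P[i-1]) for i in range(4)])
ey=P[0]-P[1]+P[3]-P[2];ey/=np.linalg.norm(ey);ex=np.array([ey[1],-ey[0],0]);print(ex,ey,[(k-c)@ey for k in P])
f=c-32*ey;f[2]=66;print("fsw pred",f,proj("top",f),proj("side",f),"direct",onz("top",T(400,207),66))
for n,im in(("top",t),("side",s)):
    u,v=proj(n,f)[0].astype(int); cr=cv2.resize(im[v-20:v+20,u-20:u+20],None,fx=10,fy=10,interpolation=cv2.INTER_CUBIC)
    print(n,u-20,v-20); globals()[n]=cr
cv2.imwrite("pics/c5.png",np.hstack([top,side]))
```

```text
[[702.9  63.2  50. ]
 [651.4 -40.6  50. ]
 [574.4  -2.3  50. ]
 [622.5 101.5  50. ]] [637.8  30.4  50. ] [np.float64(89.04612072057361), np.float64(115.85536250019295), np.float64(85.94697807490347), np.float64(114.42064002774833)]
[ 0.9 -0.4  0. ] [0.4 0.9 0. ] [np.float64(57.65014068165336), np.float64(-58.194797610499265), np.float64(-56.93271408477261), np.float64(57.47737101361851)]
fsw pred [624.    1.6  66. ] [[321.6 176.9]] [[344.1 193.7]] direct [625.7  -7.9  66. ]
top 301 156
side 324 173
```

View pics/c5.png

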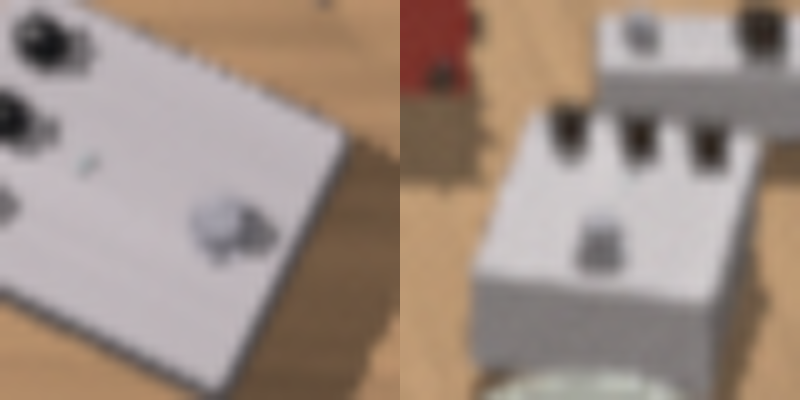

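>>> {"method": "servo_tool", "body": {"moves": [0, -49, -6.5, 0, 0, 0, 0, 0, -49, -6.5, 0, 0, 0, 0, 0, -49, -6.5, 0, 0, 0, 0, 0, -49, -6.5, 0, 0, 0, 0, 0, -49, -6.5, 0, 0, 0, 0, 0, 0, 0, 50, 0, 0, 0, 0, 0, 0, 45, 0, 0, 0, 0, 0, 0, 0, 0, 0, 0, 0, 0, 0, 0, 0, 0, 0]}}

```text
time: 6.25
eef_pos: [631.4, -2.8, 106.9]
eef_rot: [0.715, 3.057, 0.0]
force: [-0.3, 0.5, 0.7]
gripper_width: -0.2
```

>>> {"method": "servo_tool", "body": {"moves": [0, 9, -1, 8, 0, 0, 0, 0, 0, 0, 8, 0, 0, 0, 0, 0, 0, 0, 0, 0, 0, 0, 0, 0, 0, 0, 0, 0]}}

```text
time: 6.75
eef_pos: [621.6, 1.2, 89.6]
eef_rot: [0.714, 3.059, 0.0]
force: [0.6, -0.1, -0.5]
gripper_width: 0.4
```

Run:
```python
from h import *
s=grab_frame("side"); st=state(); print(st["eef_pos"],st["force"])
cv2.imwrite("pics/c6.png",cv2.resize(s[150:220,305:385],None,fx=7,fy=7,interpolation=cv2.INTER_CUBIC))
```

```text
[621.66556978   1.14134378  89.63184662] [-0.06713308  0.40076063  0.31800842]
```

View pics/c6.png

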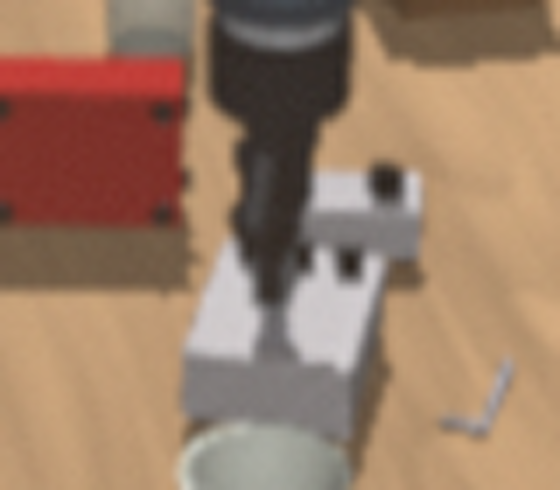

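The shut fingertips sit right above the plunger, tips at about (270,300). Pressing down in small steps.

>>> {"method": "servo_tool", "body": {"moves": [0, 0, 0, 2, 0, 0, 0, 0, 0, 0, 2, 0, 0, 0, 0, 0, 0, 2, 0, 0, 0, 0, 0, 0, 0, 0, 0, 0]}}

```text
time: 7.3
eef_pos: [621.4, 1.2, 83.4]
eef_rot: [0.714, 3.059, 0.0]
force: [-0.8, 0.4, 2.8]
gripper_width: -0.1
```

>>> {"method": "servo_tool", "body": {"moves": [0, 0, 0, 1.5, 0, 0, 0, 0, 0, 0, 1.5, 0, 0, 0, 0, 0, 0, 0, 0, 0, 0]}}

```text
time: 7.68
eef_pos: [621.4, 1.1, 80.5]
eef_rot: [0.714, 3.059, 0.0]
force: [-1.6, 0.1, 5.6]
gripper_width: 0.1
```

>>> {"method": "servo_tool", "body": {"moves": [0, 0, 0, 1, 0, 0, 0, 0, 0, 0, 1, 0, 0, 0, 0, 0, 0, 0, 0, 0, 0, 0, 0, 0, 0, 0, 0, 0]}}

```text
time: 8.18
eef_pos: [621.5, 1.1, 79.9]
eef_rot: [0.714, 3.059, 0.001]
force: [-5.6, 0.1, 17.3]
gripper_width: -0.1
```

The force rose from 5.6 to 17 N while the TCP stopped at 79.9, so the switch is fully down. Releasing straight up, then retreating.

>>> {"method": "servo_tool", "body": {"moves": [0, 0, 0, -2, 0, 0, 0, 0, 0, 0, -4, 0, 0, 0, 0, 0, 0, -10, 0, 0, 0, 0, 0, 0, -50, 0, 0, 0, 0, 0, 0, -50, 0, 0, 0, 0, 50, 0, -10, 0, 0, 0, 0, 60, 0, 0, 0, 0, 0, 0, 60, 0, 0, 0, 0, 0, 0, 30, 0, 0, 0, 0, 0, 0, 0, 0, 0, 0, 0, 0]}}

```text
time: 9.43
eef_pos: [440.1, 90.8, 204.5]
eef_rot: [-0.709, -3.059, -0.001]
force: [0.1, -0.6, 0.3]
gripper_width: 0.4
```

Run:
```python
from h import *
t=grab_frame("top"); s=grab_frame("side"); st=state(); print(st["time"],st["eef_pos"],st["force"])
for n,im in(("top",t),("side",s)):
    a=cv2.imread(f"pics/{n}0.png"); d=(cv2.absdiff(a,im).max(2)>40).astype(np.uint8)
    cv2.imwrite(f"pics/{n}9.png",im); x=im.copy(); x[d>0]=(255,0,255); globals()[n]=x
cr=lambda im,y,x:cv2.resize(im[y:y+100,x:x+160],None,fx=3.5,fy=2*1.5+.5,interpolation=cv2.INTER_CUBIC)
i=cv2.resize(t[115:215,225:385],(480,300));j=cv2.resize(s[145:245,290:450],(480,300))
cv2.imwrite("pics/fin.png",np.vstack([i,j]))
```

```text
9.525 [442.67925704  89.66427333 204.71942549] [0.65140849 0.32557456 0.70047435]
```

View pics/fin.png

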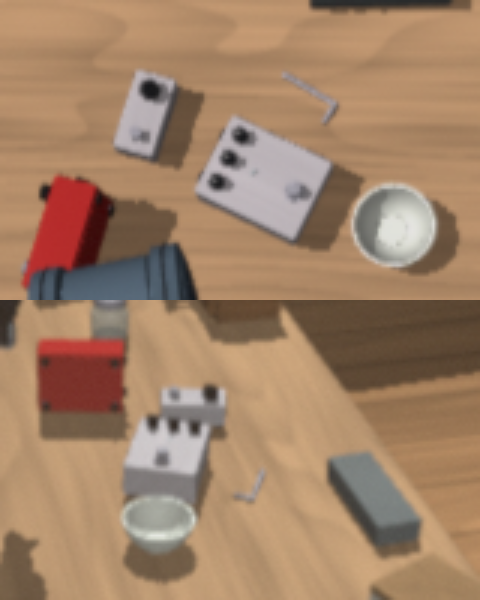

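The pedal lies on its feet, the footswitch stands up again, the bystanders in view are where they were, and the arm is clear.

```bash
python3 -c "from bench import hand_in; print(hand_in())"
```

```text
the job is handed in; nothing more can be done
None
```

The pedal was pushed over on the spot with shut fingertips and now lies on its rubber feet, knobs and footswitch facing up. I then pressed the footswitch fully down and released it. The job was handed in at about 9.5 s.

- **Tipping:** it turned about its lower base-plate edge and fell onto its feet by itself. The contact force stayed at about 2 N or less in the readings I took.
- **Footswitch:** the force was 5.6 N near the end of travel, then rose to 17 N with the fingers stopped, so it reached its stop. The plunger looks raised again in the last top and side pictures. I could not read the footswitch joint itself.
- **Bystanders:** in the last pictures the bowl, mini pedal, hex key and the red look-alike look unmoved. That was judged by eye. The tray, capo, screwdriver and jar were not checked separately, but the arm did not go near them.
- **At hand-in:** the arm was clear of everything. No check failed or disagreed.

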